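# Make up two assay kits on the lab bench

### The job

Make up the two assay kits: the white tray gets the microfluidic chip in its oblong bay and the red and the blue vial in its two square bays (either way round), and the blue tray gets the black reader module in its oblong bay and the yellow vial in its square bay. Set each thing down gently on the floor of its bay, vials upright and blocks flat with their tops up, never dropping anything or tipping a vial over. Leave the spare green and black vials and the glass flask standing where they are.

Things in the scene. Friction and masses are not known exactly. Their poses are not given: they have to be found in the camera images.
- red_vial: Small glass vial filled and capped in red, standing on the bench: 28 mm diameter (cap 27.6 mm), 61 mm tall, cap the top 16 mm, about 30 g. Origin at the centre of its underside, z up along the vial.
- blue_vial: Small glass vial filled and capped in blue, standing on the bench: 28 mm diameter (cap 27.6 mm), 61 mm tall, cap the top 16 mm, about 30 g. Origin at the centre of its underside, z up along the vial.
- yellow_vial: Small glass vial filled and capped in yellow, standing on the bench: 28 mm diameter (cap 27.6 mm), 61 mm tall, cap the top 16 mm, about 30 g. Origin at the centre of its underside, z up along the vial.
- green_vial: Spare, not to be moved: small glass vial filled and capped in green, standing on the bench: 28 mm diameter (cap 27.6 mm), 61 mm tall, cap the top 16 mm, about 30 g. Origin at the centre of its underside, z up along the vial.
- black_vial: Spare, not to be moved: small glass vial filled and capped in black, standing on the bench: 28 mm diameter (cap 27.6 mm), 61 mm tall, cap the top 16 mm, about 30 g. Origin at the centre of its underside, z up along the vial.
- chip: Microfluidic chip: pale frosted acrylic block with pink channels and six dark ports on top, lying flat; 40 mm along its x, 76 mm along its y, 20 mm high, about 60 g. Origin at the centre of its underside.
- reader: Reader module: black plastic block with a grey window and a white button on top, lying flat; 40 mm along its x, 76 mm along its y, 20 mm high, about 70 g. Origin at the centre of its underside.
- white_tray: Shallow white kit tray, fixed to the bench, 66 mm along its x and 208 mm along its y. Floor 3 mm thick; all rims and dividers are 8 mm high above the bench. Three bays in a row along its y: in the middle (y = 0) an oblong bay 60 mm in x by 96 mm in y, and at each end (y = +76 mm and -76 mm) a square bay 50 by 50 mm. Origin at the centre of its underside, on the bench.
- blue_tray: Shallow blue kit tray, fixed to the bench, 66 mm along its x and 155 mm along its y. Floor 3 mm thick; all rims and dividers are 8 mm high above the bench. Two bays in a row along its y: an oblong bay 60 mm in x by 96 mm in y centred at y = -26.5 mm, and a square bay 50 by 50 mm centred at y = +49.5 mm. Origin at the centre of its underside, on the bench.
- flask: Small conical flask of pale clear glass, standing on the bench, not to be moved: 51 mm diameter at the foot, 28 mm at the mouth, 85 mm tall. Origin at the centre of its underside.
Not all that is in view belongs to the job. There is more than one size of the red_vial; the one meant has the size given above.

How it is judged:
At the end, for the whole second after the job is handed in: Chip, red and blue vial in the white tray, reader and yellow vial in the blue one: each on its bay floor (origin under 6 mm), within 12.5 mm of the bay centre on both tray axes, upright within 0.1 rad, at rest. Green and black vials and flask upright, within 25 mm of their start (((x of red_vial in the frame of white_tray between -0.0125 and 0.0125 m and y of red_vial in the frame of white_tray between 0.0635 and 0.0885 m and z of each of red_vial, blue_vial in the frame of white_tray below 0.006 m and angle between each of red_vial, blue_vial's own z axis and vertical below 0.1 rad and linear speed of each of red_vial, blue_vial below 0.02 m/s and x of blue_vial in the frame of white_tray between -0.0125 and 0.0125 m and y of blue_vial in the frame of white_tray between -0.0885 and -0.0635 m) or (x of red_vial in the frame of white_tray between -0.0125 and 0.0125 m and y of red_vial in the frame of white_tray between -0.0885 and -0.0635 m and z of each of red_vial, blue_vial in the frame of white_tray below 0.006 m and angle between each of red_vial, blue_vial's own z axis and vertical below 0.1 rad and linear speed of each of red_vial, blue_vial below 0.02 m/s and x of blue_vial in the frame of white_tray between -0.0125 and 0.0125 m and y of blue_vial in the frame of white_tray between 0.0635 and 0.0885 m)) and x of chip in the frame of white_tray between -0.0125 and 0.0125 m and y of chip in the frame of white_tray between -0.0125 and 0.0125 m and z of chip in the frame of white_tray below 0.006 m and angle between each of chip, reader, yellow_vial, green_vial, black_vial, flask's own z axis and vertical below 0.1 rad and linear speed of each of chip, reader, yellow_vial below 0.02 m/s and x of reader in the frame of blue_tray between -0.0125 and 0.0125 m and y of reader in the frame of blue_tray between -0.039 and -0.014 m and z of each of reader, yellow_vial in the frame of blue_tray below 0.006 m and x of yellow_vial in the frame of blue_tray between -0.0125 and 0.0125 m and y of yellow_vial in the frame of blue_tray between 0.037 and 0.062 m and distance of each of green_vial, black_vial, flask from where it was at the start of the episode below 0.025 m); the robot touches nothing.
It fails at once if a vial or the flask tipped over (angle between any of red_vial, blue_vial, yellow_vial, green_vial, black_vial, flask's own z axis and vertical above 0.9 rad).
It fails at once if a spare vial (green or black) or the flask moved more than 25 mm (distance of any of green_vial, black_vial, flask from where it was at the start of the episode above 0.025 m).
It fails at once if a kit item dropped from a height (falling faster than 0.7 m/s out of the fingers) ((linear speed of red_vial above 0.7 m/s and contact force between the fingers and red_vial below 0.05 N) or (linear speed of blue_vial above 0.7 m/s and contact force between the fingers and blue_vial below 0.05 N) or (linear speed of yellow_vial above 0.7 m/s and contact force between the fingers and yellow_vial below 0.05 N) or (linear speed of chip above 0.7 m/s and contact force between the fingers and chip below 0.05 N) or (linear speed of reader above 0.7 m/s and contact force between the fingers and reader below 0.05 N)).
It also fails if it takes over 120 s, if anything falls off the work surface, if the arm or the gripper's body presses on something with over 40 N, if the wrist force passes 120 N, or if a joint passes its speed limit or range.

### The arm

A 6-joint arm with a two-finger parallel gripper is mounted at the origin on the work surface. World frame = base frame: x ahead of the robot, y to its left, z up, the work surface at z = 0. Lengths are in m, angles in rad, forces in N, time in s.
With the tool pointing down it reaches from about 0.425 to 0.95 m from the base axis. Payload 3.5 kg.
Tool frame: the origin (TCP) lies midway between the tips of the shut fingers; the grasp point (between the pads) lies 19 mm behind it; z points along the fingers, y is the direction in which the jaws open and shut (so a half turn about z gives the same grasp; the last joint's range is limited). The gripper opens to 85 mm and grips with 20 to 120 N. Pads are 22 mm wide; open, the fingers measure 114 mm over their backs; the gripper's body (76 mm by 85 mm) begins 54 mm behind the grasp point. The pads swing forward as they close: fully open they stand 13 mm farther back than shut.
Start: joints at [-1.472, 0.286, 1.577, -0, 1.279, -0.15], TCP at [0.166, -0.654, 0.231] pointing down, gripper open.
Joint ranges: [-2.77, 2.77], [-0.9, 2.22], [0.21, 2.48], [-1.53, 4.67], [0.24, 2.81], [-2.84, 2.84]. Speed limits (rad/s): [2.79, 2.79, 3.14, 3.14, 3.14, 3.14].

### API

Orientations are given as a unit quaternion [x, y, z, w].
In Python, from plant import * gives the robot as it stands.
- The arm moves only by the shell command python3 -m jog 'ROWS' [FORCE]. ROWS is a JSON object of lists of equal length, an entry for each row: "travel": the shift along the world's x, y, z in mm, a list of three; "dr": the turn, a rotation vector about the world's x, y, z in degrees, a list of three; "jaw": the closure in counts, from 0 (fully open) to 255 (shut). In form: {"travel": [[x, y, z], ...], "dr": [[wx, wy, wz], ...], "jaw": [jaw, ...]}. A call has 1 to 5 rows; each row shifts and turns the commanded pose from where the row before left it; what a row does not reach is not made up. A row lasts 1/12 s, in which the tool goes at most 41.7 mm and 7.16 degrees, less where a joint would pass 70% of its speed; a pose out of reach is approached as far as the arm can. A call is refused whole if a number of a shift passes 41.7 or a number of a turn 7.16, either way. A call with a gripper value outside its range is refused whole. The fingers move at their own pace and stop on an object; FORCE is the grip in N (left out, the last holds). Time passes only in rows, so rows that do not move let the fingers close. It gives the time, the measured TCP pose, the force and the opening at its end, in the units of the state.
- get_state(): the state, without advancing time (a new reading comes with each control period).
- read_camera(name): name is "scene" or "side" or "wrist"; returns the picture (400x640x3 uint8, red, green, blue); there is no depth.
- camera_info(name): a dict with "K" (3x3 intrinsics, pixels), "R" (3x3) and "t" (3): a world point X has camera coordinates R X + t; the wrist camera has in their place "mount" (4x4, takes a point from camera to tool coordinates, whose origin is the TCP and whose axes are the flange's). Camera axes: x right, y down, z forward; pixel columns grow to the right and rows downward; lengths in m; the calibration is good to about 2 mm. A picture is of the moment at which its call begins: read the wrist's pose just before it. camera_info takes no time and is no camera call.
- sign_off(): hands the job in, once; it reports no verdict.
The state is a dict: "time": time; "qpos": joint angles; "dq": joint speeds; "joint_efforts": joint torques, N m; "eef_pos": TCP position; "tcp_rot": TCP orientation; "contact_force": force on the tool from outside, world axes, zero at the start; "wrist_torque": the same for the moment, N m; "opening": opening from 0.0 (shut) to 1.0 (fully open).
Only numpy, scipy, OpenCV 4.12 (cv2) and the standard library are available. Lean on these libraries where they do the work, as an engineer would, in place of code of your own. Each camera call takes 0.05 s, during which the arm holds its last target. There are 200 camera calls.

## Working session

There is one attempt and no reset: what is moved stays moved. The work goes in short steps, Python scripts to look and compute and a shell command to move; the robot and the scene stay as the last step left them, time stands still between calls to the robot, and variables do not carry over. Pictures are saved under pics/ and viewed, about 12 in all and at most 16, crops included, and the job is handed in when it is done.

```bash
mkdir -p pics; ls; python3 - <<'E'
from plant import *
import cv2,numpy as np
s=get_state(); print({k:np.round(v,3) for k,v in s.items()})
for n in ("scene","side","wrist"):
    i=read_camera(n); cv2.imwrite(f"pics/{n}0.png",i[:,:,::-1]); print(n,{k:np.round(v,4).tolist() for k,v in camera_info(n).items()})
E
```

```text
pics
{'time': np.float64(0.0), 'qpos': array([-1.472,  0.287,  1.578, -0.   ,  1.279, -0.15 ]), 'dq': array([ 0.001,  0.001, -0.001, -0.001, -0.   , -0.001]), 'joint_efforts': array([-1.0000e-03, -4.0599e+01, -2.9262e+01, -0.0000e+00,  6.0000e-03,
       -0.0000e+00]), 'eef_pos': array([ 0.166, -0.654,  0.23 ]), 'tcp_rot': array([ 0.992,  0.124,  0.   , -0.001]), 'contact_force': array([ 0.136, -0.436, -0.804]), 'wrist_torque': array([-0.01 ,  0.028,  0.005]), 'opening': np.float64(1.002)}
scene {'K': [[434.0956, 0.0, 318.1496], [0.0, 434.0956, 187.9956], [0.0, 0.0, 1.0]], 'R': [[0.5392, 0.842, -0.0189], [0.5684, -0.3804, -0.7295], [-0.6214, 0.3826, -0.6837]], 't': [-0.3363, -0.291, 1.3101]}
side {'K': [[415.8744, 0.0, 318.7472], [0.0, 415.8744, 196.9435], [0.0, 0.0, 1.0]], 'R': [[-0.9962, -0.0868, 0.0009], [-0.0567, 0.6421, -0.7645], [0.0658, -0.7617, -0.6446]], 't': [0.5688, 0.0628, 0.98]}
wrist {'K': [[357.2114, 0.0, 320.8211], [0.0, 357.2114, 202.3004], [0.0, 0.0, 1.0]], 'mount': [[-0.0001, -0.9566, -0.2914, 0.0739], [1.0, -0.0005, 0.0013, -0.0016], [-0.0014, -0.2914, 0.9566, -0.1433], [0.0, 0.0, 0.0, 1.0]]}
```

View pics/scene0.png

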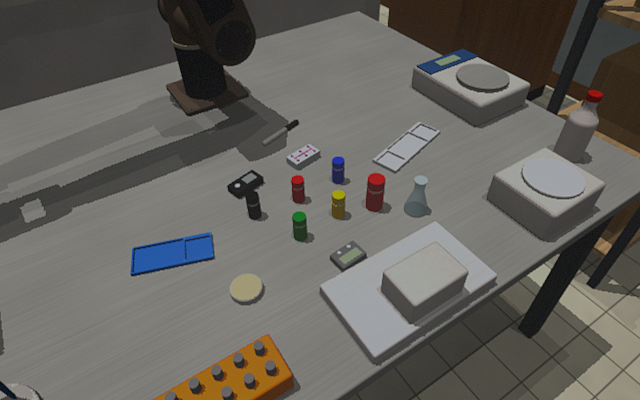

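View pics/side0.png

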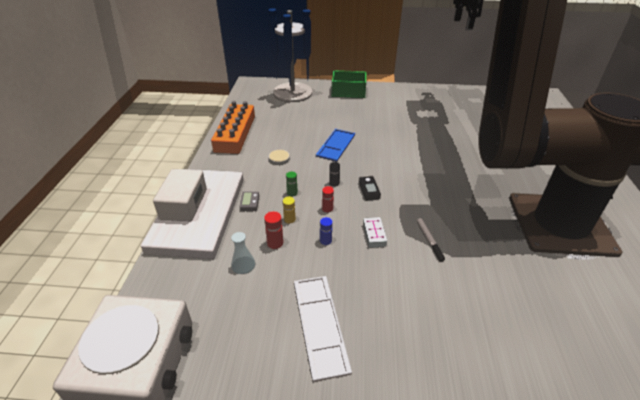

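```bash
cat > h.py <<'E'
from plant import *
import cv2,numpy as np
def cam(n,s=None):
    """K, R(world->cam), t"""
    c=camera_info(n); K=np.array(c["K"])
    if n!="wrist": return K,np.array(c["R"]),np.array(c["t"])
    from scipy.spatial.transform import Rotation as Ro
    T=np.eye(4);T[:3,:3]=Ro.from_quat(s["tcp_rot"]).as_matrix();T[:3,3]=s["eef_pos"]
    M=np.linalg.inv(T@np.array(c["mount"])); return K,M[:3,:3],M[:3,3]
def plane(c,uv,z):
    K,R,t=c; uv=np.atleast_2d(np.asarray(uv,float)); C=-R.T@t
    d=(R.T@np.linalg.inv(K)@np.c_[uv,np.ones(len(uv))].T).T
    return C+d*((z-C[2])/d[:,2])[:,None]
def tri(c1,p1,c2,p2):
    P=[c[0]@np.c_[c[1],c[2]] for c in (c1,c2)]
    X=cv2.triangulatePoints(P[0],P[1],np.array(p1,float),np.array(p2,float)).ravel(); return X[:3]/X[3]
def proj(c,X):
    p=c[0]@(c[1]@np.asarray(X,float)+c[2]); return p[:2]/p[2]
def blobs(img,lo,hi,roi=None,amin=40):
    h=cv2.cvtColor(img,cv2.COLOR_RGB2HSV); m=cv2.inRange(h,np.array(lo),np.array(hi))
    if roi: k=np.zeros_like(m); x0,y0,x1,y1=roi; k[y0:y1,x0:x1]=255; m&=k
    n,L,st,ce=cv2.connectedComponentsWithStats(m)
    return [(L==i,st[i],ce[i]) for i in sorted(range(1,n),key=lambda i:-st[i][4]) if st[i][4]>=amin]
E
python3 - <<'E'
import cv2,numpy as np
a=cv2.imread("pics/scene0.png")[125:285,220:450]; b=cv2.imread("pics/side0.png")[150:285,220:450]
f=lambda i:cv2.resize(i,None,fx=3.4,fy=3.4,interpolation=cv2.INTER_CUBIC)
cv2.imwrite("pics/cropA.png",f(a))
from h import *
S=cv2.imread("pics/scene0.png")[:,:,::-1];D=cv2.imread("pics/side0.png")[:,:,::-1]
for nm,lo,hi in [("red",(0,120,50),(6,255,255)),("yel",(20,120,50),(35,255,255)),("blue",(112,120,40),(130,255,255)),("tray",(100,120,60),(118,255,255)),("green",(45,80,20),(85,255,255)),("white",(0,0,175),(180,40,255))]:
  for n,I,roi in (("scene",S,(120,110,450,280)),("side",D,(225,120,400,385))):
    print(nm,n,[(b[1].tolist(),np.round(b[2],1).tolist()) for b in blobs(I,lo,hi,roi)][:5])
E
```

```text
red scene [([366, 173, 19, 39, 446], [374.6, 191.1]), ([291, 175, 13, 13, 120], [297.1, 181.0]), ([292, 188, 12, 15, 116], [298.0, 195.5])]
red side [([264, 211, 18, 37, 476], [273.6, 228.8]), ([323, 186, 11, 26, 210], [327.5, 198.0])]
yel scene [([332, 190, 13, 29, 315], [337.8, 204.0])]
yel side [([283, 196, 12, 27, 218], [288.8, 208.3])]
blue scene [([332, 157, 12, 27, 244], [337.6, 169.6])]
blue side [([320, 217, 12, 12, 101], [325.9, 222.3])]
tray scene [([131, 232, 83, 44, 2108], [171.5, 253.0]), ([332, 157, 12, 27, 207], [337.6, 168.9])]
tray side [([317, 130, 38, 31, 638], [335.3, 144.6]), ([321, 218, 11, 8, 76], [325.9, 221.4])]
green scene [([292, 212, 15, 29, 323], [299.3, 225.8])]
green side [([286, 172, 11, 10, 80], [290.9, 175.8]), ([288, 184, 9, 12, 72], [291.8, 189.0])]
white scene []
white side [([278, 195, 75, 185, 4733], [316.7, 312.0]), ([225, 126, 65, 91, 1588], [252.0, 167.2]), ([225, 207, 40, 109, 1463], [243.5, 248.5]), ([273, 317, 35, 68, 986], [289.4, 347.2]), ([378, 246, 19, 84, 597], [386.6, 279.4])]
```

View pics/cropA.png

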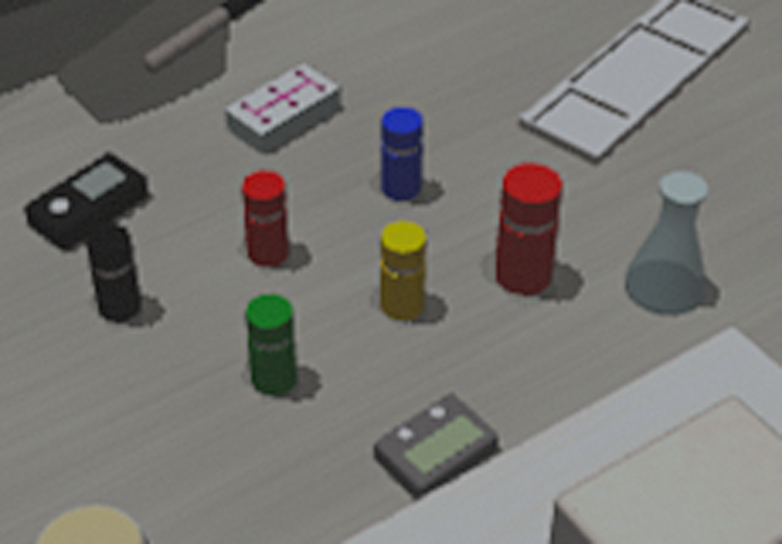

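View pics/wrist0.png

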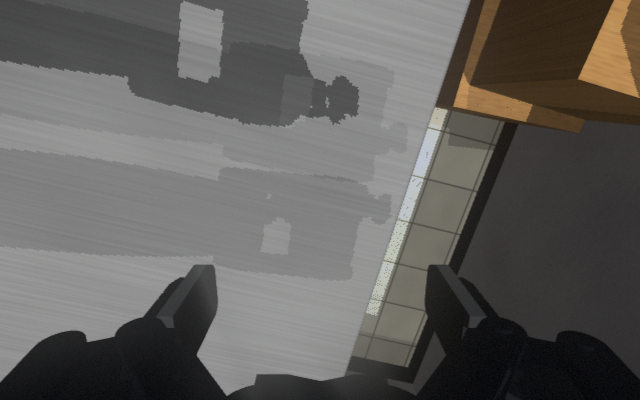

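```bash
python3 - <<'E'
from h import *
S=cv2.imread("pics/scene0.png")[:,:,::-1];D=cv2.imread("pics/side0.png")[:,:,::-1]
cs,cd=cam("scene"),cam("side")
f=lambda p:np.array(p)/3.4+[220,125]-0.35
print("caps z=61")
for n,p in dict(red=(264,184),blue=(403,119),yellow=(403,236),green=(269,310),black=(109,236),bigred=(531,180),flask=(668,285)).items():
    z=.061 if n not in("flask","bigred") else (0. if n=="flask" else .085)
    print(n,np.round(plane(cs,f(p),z)[0]*1000,1))
cap=lambda u,v:plane(cd,(u,v),.03)[0]
for n,a,b in [("red",(297.5,188.5),(327.5,198)),("yel",(337.8,204),(288.8,208.3)),("bigred",(374.6,191.1),(273.6,228.8))]: print("tri",n,np.round(tri(cs,a,cd,b)*1000,1))
for n,P in dict(chip=[(228,106),(305,66),(341,97),(268,136)],reader=[(27,207),(110,155),(147,185),(66,237)]).items():
    W=plane(cs,f(P),.02)*1000; print(n,"c",np.round(W.mean(0),1),"edges",[np.round((np.linalg.norm(e),np.degrees(np.arctan2(e[1],e[0])))[0:2],1).tolist() for e in np.roll(W,-1,0)[:,:2]-W[:,:2]])
def rect(c,m,z):
    y,x=np.nonzero(m); W=plane(c,np.c_[x,y],z)[:,:2]*1000
    r=cv2.minAreaRect(W.astype(np.float32)); return np.round(r[0],1),np.round(r[1],1),round(r[2],1),np.round(cv2.boxPoints(r)).tolist()
print("blue scene",rect(cs,blobs(S,(100,120,60),(118,255,255),(120,110,230,280))[0][0],.006))
print("blue side",rect(cd,blobs(D,(100,120,60),(118,255,255),(300,120,370,170))[0][0],.006))
for v in (150,165):
  b=blobs(S,(0,0,v),(180,30,255),(360,110,450,180)); print("white scene",v,b and (b[0][1],rect(cs,b[0][0],.006)))
for v in (180,190,200):
  b=blobs(D,(0,0,v),(180,40,255),(285,270,360,385)); print("white side",v,b and (b[0][1],rect(cd,b[0][0],.006)))
E
```

```text
caps z=61
red [552.1  -5.5  61. ]
blue [548.  102.8  61. ]
yellow [638.9  40.2  61. ]
green [646.6 -58.1  61. ]
black [ 540.3 -107.3   61. ]
bigred [662.1 117.   85. ]
flask [717.6 191.1   0. ]
tri red [550.8  -6.3  32.4]
tri yel [638.4  39.3  32.7]
tri bigred [659.1 119.8  43.3]
chip c [444.   74.1  20. ] edges [[70.3, 97.3], [45.2, 2.8], [65.7, -83.0], [44.7, -171.4]]
reader c [456.1 -86.9  20. ] edges [[71.0, 103.6], [42.1, 9.5], [68.5, -76.8], [41.5, -167.1]]
blue scene (array([ 548.1, -292.3]), array([155.7,  70.8]), 71.9, [[490.0, -355.0], [558.0, -377.0], [606.0, -229.0], [539.0, -207.0]])
blue side (array([ 545.9, -287.3]), array([155.8,  66.1]), 71.8, [[490.0, -351.0], [553.0, -372.0], [602.0, -224.0], [539.0, -203.0]])
white scene 150 (array([374, 134,  53,  36, 808], dtype=int32), (array([549. , 289.8]), array([ 64.3, 142.2]), 15.7, [[499.0, 350.0], [537.0, 213.0], [599.0, 230.0], [561.0, 367.0]]))
white scene 165 (array([378, 134,  49,  36, 725], dtype=int32), (array([552.6, 291.3]), array([ 55.6, 139.9]), 16.1, [[506.0, 351.0], [545.0, 216.0], [599.0, 232.0], [560.0, 366.0]]))
white side 180 (array([ 294,  275,   58,  105, 3533], dtype=int32), (array([540.7, 315.8]), array([ 68.3, 211.4]), 16.2, [[478.0, 408.0], [537.0, 205.0], [603.0, 224.0], [544.0, 427.0]]))
white side 190 (array([ 294,  276,   58,  103, 3328], dtype=int32), (array([541.2, 316.3]), array([ 66.6, 209.5]), 16.3, [[480.0, 408.0], [539.0, 206.0], [603.0, 225.0], [544.0, 426.0]]))
white side 200 (array([ 294,  276,   58,  103, 3164], dtype=int32), (array([541.2, 316.9]), array([ 65.8, 207.6]), 16.2, [[481.0, 407.0], [539.0, 208.0], [602.0, 226.0], [544.0, 426.0]]))
```

Candidates for the red vial: scene (297,188), cap about 28 mm and the same size as the yellow and blue vials, and scene (375,191), clearly larger and triangulated mid-height 43 mm. The first one fits (crop confirms). The reader is the black block at (245,183) with the grey window and white button. The grey device at (348,255) is a decoy. I'll move above the area now.

```bash
python3 -m jog '{"travel":[[17,33,1],[17,33,1],[17,33,1],[17,33,1],[17,33,1]],"dr":[[0,0,7],[0,0,7],[0,0,7],[0,0,7],[0,0,7]],"jaw":[0,0,0,0,0]}'
python3 -m jog '{"travel":[[17,33,1],[17,33,1],[17,33,1],[17,33,1],[17,33,1]],"dr":[[0,0,7],[0,0,7],[0,0,7],[0,0,7],[0,0,7]],"jaw":[0,0,0,0,0]}' >/dev/null
python3 -m jog '{"travel":[[17,33,1],[17,33,1],[17,33,1],[17,33,1],[17,33,1]],"dr":[[0,0,7],[0,0,7],[0,0,0],[0,0,0],[0,0,0]],"jaw":[0,0,0,0,0]}' >/dev/null
python3 -m jog '{"travel":[[17,33,1],[17,33,1],[17,33,1],[17,33,1],[17,33,1]],"dr":[[0,0,0],[0,0,0],[0,0,0],[0,0,0],[0,0,0]],"jaw":[0,0,0,0,0]}'
python3 -m jog '{"travel":[[0,0,0],[0,0,0]],"dr":[[0,0,0],[0,0,0]],"jaw":[0,0]}'
python3 - <<'E'
from h import *
s=get_state(); i=read_camera("wrist"); cv2.imwrite("pics/w1.png",i[:,:,::-1]); np.savez("w1.npz",p=s["eef_pos"],q=s["tcp_rot"]); print(s["qpos"],s["opening"])
E
```

```text
time: 0.57
eef_pos: [0.2516, -0.4874, 0.2358]
tcp_rot: [0.908, 0.419, 0.0, -0.0]
contact_force: [0.6, -0.2, -0.9]
opening: 1.0
time: 1.82
eef_pos: [0.5065, 0.0078, 0.2512]
tcp_rot: [0.654, 0.756, -0.0, 0.0]
contact_force: [0.2, -0.3, 0.3]
opening: 0.997
time: 1.98
eef_pos: [0.5063, 0.0075, 0.2509]
tcp_rot: [0.653, 0.757, -0.0, -0.0]
contact_force: [-0.9, -0.2, 0.1]
opening: 1.002
[-1.85683691e-01 -1.06730529e-01  1.96216684e+00 -3.01711904e-04
  1.28706722e+00 -3.33616269e-01] 1.0015883665706544
```

View pics/w1.png

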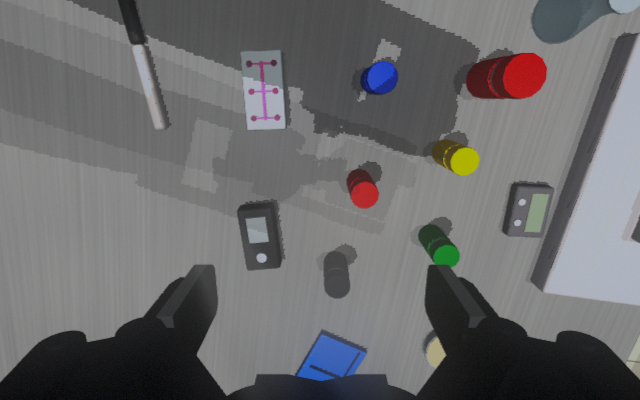

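Wrist view: chip at (263,90), reader at (260,236), and caps red (364,195), blue (383,77), yellow (464,161), green (446,256). I'll measure from this.

```bash
python3 - <<'E'
from h import *
I=cv2.imread("pics/w1.png")[:,:,::-1]; d=np.load("w1.npz"); c=cam("wrist",dict(eef_pos=d["p"],tcp_rot=d["q"]))
for n,p in dict(red=(364.5,195),blue=(383,77),yellow=(464,161),green=(446,256)).items(): print(n,np.round(plane(c,p,.061)[0]*1000,1))
def rect(m,z):
    y,x=np.nonzero(m); W=plane(c,np.c_[x,y],z)[:,:2]*1000
    r=cv2.minAreaRect(W.astype(np.float32)); return np.round(r[0],1),np.round(r[1],1),round(r[2],1)
g=cv2.cvtColor(I,cv2.COLOR_RGB2GRAY)
for v in (150,165,180):
  b=blobs(I,(0,0,v),(180,45,255),(235,45,290,135)); print("chip",v,b and (b[0][1].tolist(),rect(b[0][0],.02)))
for v in (35,45,60):
  b=blobs(I,(0,0,0),(180,255,v),(232,195,288,275)); print("reader",v,b and (b[0][1].tolist(),rect(b[0][0],.02)))
E
```

```text
red [550.3  -5.   61. ]
blue [546.7 103.7  61. ]
yellow [637.   41.6  61. ]
green [644.6 -56.5  61. ]
chip 150 ([242, 77, 43, 53, 1499], (array([439. ,  64.1]), array([39.3, 51.2]), 10.3))
chip 165 ([243, 77, 42, 53, 1438], (array([439. ,  64.3]), array([38.9, 50.8]), 10.4))
chip 180 ([244, 77, 41, 52, 1297], (array([439.2,  64.6]), array([37.8, 50.2]), 10.3))
reader 35 []
reader 45 []
reader 60 ([238, 203, 43, 63, 440], (array([449.5, -80. ]), array([39.9, 77.2]), 14.6))
```

```bash
python3 - <<'E'
import cv2,numpy as np
i=cv2.imread("pics/w1.png")
cv2.imwrite("pics/crop2.png",np.hstack([cv2.resize(i[40:140,225:305],None,fx=5,fy=5,interpolation=cv2.INTER_CUBIC),cv2.resize(i[190:290,225:305],None,fx=5,fy=5,interpolation=cv2.INTER_CUBIC)]))
E
```

```text
(no output)
```

View pics/crop2.png

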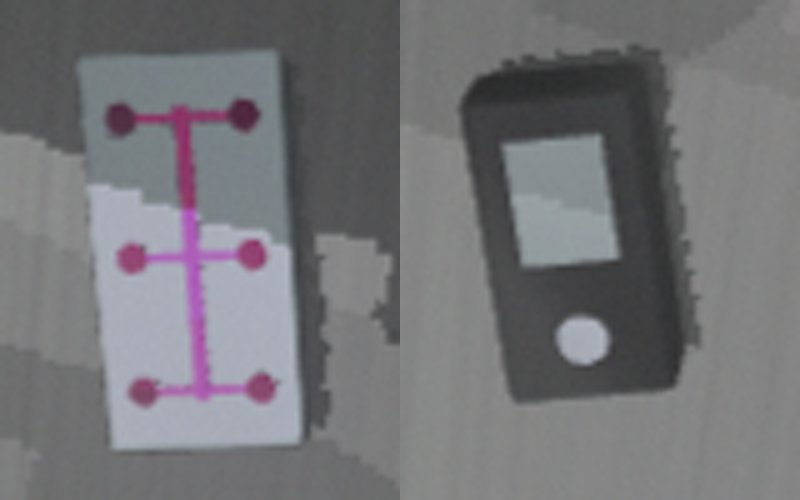

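```bash
python3 - <<'E'
from h import *
d=np.load("w1.npz"); c=cam("wrist",dict(eef_pos=d["p"],tcp_rot=d["q"]))
for n,P,o in (("chip",[(80,60),(280,52),(302,443),(112,448)],(225,40)),("reader",[(67,105),(240,92),(280,385),(113,402)],(225,190))):
    W=plane(c,np.array(P)/5+o,.02)[:,:2]*1000; print(n,W.mean(0).round(1),[np.round([np.linalg.norm(e),np.degrees(np.arctan2(e[1],e[0]))],1).tolist() for e in np.roll(W,-1,0)-W])
print(d["p"])
E
```

```text
chip [437.8  75.4] [[38.9, 10.6], [74.6, -79.9], [39.2, -170.0], [74.2, 99.8]]
reader [449.9 -85.3] [[38.4, 13.0], [71.8, -76.3], [39.3, -165.1], [73.1, 103.0]]
[0.50634459 0.00747571 0.25094336]
```

```bash
python3 -m jog '{"travel":[[-13.5,13.5,-35],[-13.5,13.5,-35],[-13.5,13.5,-35],[-13.5,13.5,-35],[-13.5,13.5,-35]],"dr":[[0,0,2],[0,0,0],[0,0,0],[0,0,0],[0,0,0]],"jaw":[0,0,0,0,0]}' >/dev/null
python3 -m jog '{"travel":[[0,0,0],[0,0,0],[0,0,-10],[0,0,-15],[0,0,-15]],"dr":[[0,0,0],[0,0,0],[0,0,0],[0,0,0],[0,0,0]],"jaw":[0,0,0,0,0]}'
python3 - <<'E'
from h import *
s=get_state(); i=read_camera("wrist"); cv2.imwrite("pics/w2.png",i[:,:,::-1]); print(s["eef_pos"])
E
```

```text
time: 2.87
eef_pos: [0.4433, 0.0719, 0.0393]
tcp_rot: [0.642, 0.767, 0.003, 0.004]
contact_force: [0.4, 0.2, -0.1]
opening: 0.996
[0.44329338 0.07189362 0.03929846]
```

View pics/w2.png

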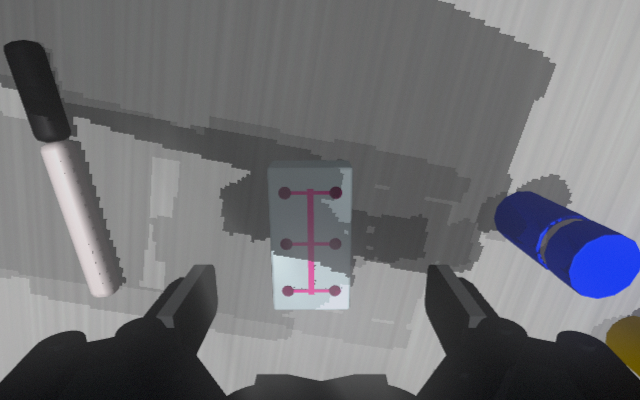

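```bash
python3 -m jog '{"travel":[[5,-3,0],[0,0,-10],[0,0,-12],[0,0,-12],[0,0,0]],"dr":[[0,0,0],[0,0,0],[0,0,0],[0,0,0],[0,0,0]],"jaw":[0,0,0,0,0]}' 
python3 -m jog '{"travel":[[0,0,0]],"dr":[[0,0,0]],"jaw":[0]}' ; python3 -c "
from plant import *;print(get_state()['qpos'])"
```

```text
time: 3.33
eef_pos: [0.4438, 0.0698, 0.0016]
tcp_rot: [0.641, 0.767, -0.0, -0.0]
contact_force: [-1.0, 0.9, 0.2]
opening: 1.002
time: 3.42
eef_pos: [0.4446, 0.0699, 0.0028]
tcp_rot: [0.641, 0.767, 0.0, 0.0]
contact_force: [0.4, 0.7, 0.2]
opening: 0.998
[-7.00479187e-02  1.29285270e-01  2.24801228e+00 -7.51447959e-05
  7.63510969e-01 -2.48529096e-01]
```

```bash
python3 -m jog '{"travel":[[0,4,2],[0,0,0],[0,0,0],[0,0,0],[0,0,0]],"dr":[[0,0,0],[0,0,0],[0,0,0],[0,0,0],[0,0,0]],"jaw":[0,80,120,255,255]}' 30
python3 -m jog '{"travel":[[0,0,0],[0,0,0],[0,0,0],[0,0,0],[0,0,0]],"dr":[[0,0,0],[0,0,0],[0,0,0],[0,0,0],[0,0,0]],"jaw":[255,255,255,255,255]}' 
python3 -m jog '{"travel":[[0,0,10],[0,0,20],[0,0,30],[0,0,0],[0,0,0]],"dr":[[0,0,0],[0,0,0],[0,0,0],[0,0,0],[0,0,0]],"jaw":[255,255,255,255,255]}' 
python3 - <<'E'
from h import *
i=read_camera("wrist"); cv2.imwrite("pics/w3.png",i[:,:,::-1])
E
```

```text
time: 3.83
eef_pos: [0.4438, 0.0744, 0.0048]
tcp_rot: [0.641, 0.768, -0.0, 0.0]
contact_force: [-4.1, 0.5, 25.4]
opening: 0.461
time: 4.25
eef_pos: [0.4442, 0.0743, 0.0048]
tcp_rot: [0.641, 0.767, 0.0, 0.0]
contact_force: [-1.2, 0.7, 5.4]
opening: 0.461
time: 4.67
eef_pos: [0.4451, 0.0742, 0.0661]
tcp_rot: [0.641, 0.767, 0.001, 0.002]
contact_force: [1.1, -0.5, -1.3]
opening: 0.46
```

View pics/w3.png

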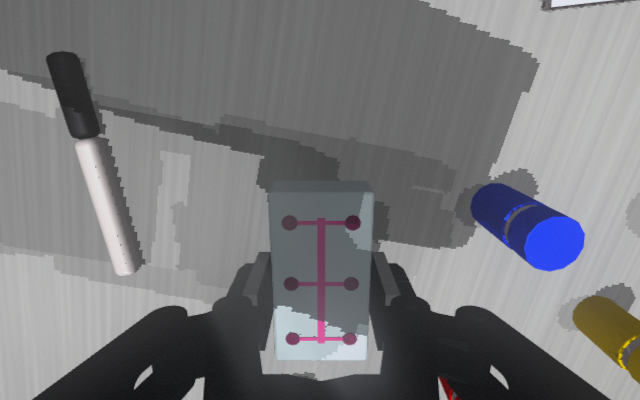

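```bash
python3 -m jog '{"travel":[[0,0,32],[0,0,32],[12,30,0],[12,30,0],[12,30,0]],"dr":[[0,0,0],[0,0,0],[0,0,1.5],[0,0,1.5],[0,0,1.5]],"jaw":[255,255,255,255,255]}' >/dev/null
python3 -m jog '{"travel":[[12,30,0],[12,30,0],[12,30,0],[12,30,0],[12,30,0]],"dr":[[0,0,1.5],[0,0,0],[0,0,0],[0,0,0],[0,0,0]],"jaw":[255,255,255,255,255]}' >/dev/null
python3 -m jog '{"travel":[[0,0,0],[0,0,0]],"dr":[[0,0,0],[0,0,0]],"jaw":[255,255]}' 
python3 - <<'E'
from h import *
s=get_state();i=read_camera("wrist"); cv2.imwrite("pics/w4.png",i[:,:,::-1]);np.savez("w4.npz",p=s["eef_pos"],q=s["tcp_rot"])
E
```

```text
time: 5.72
eef_pos: [0.5386, 0.3151, 0.1256]
tcp_rot: [0.599, 0.801, -0.002, -0.001]
contact_force: [-0.8, 0.3, -1.2]
opening: 0.466
```

View pics/w4.png

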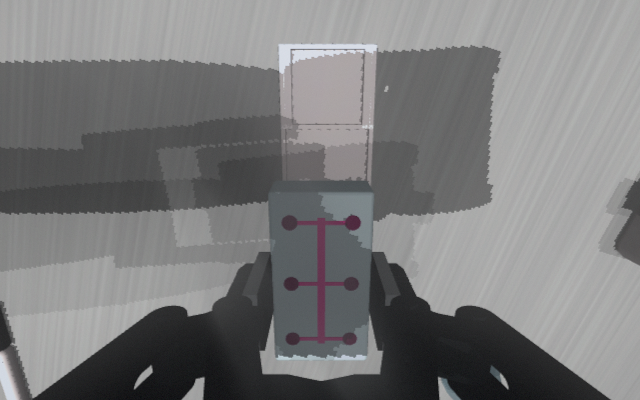

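```bash
python3 - <<'E'
from h import *
d=np.load("w4.npz"); c=cam("wrist",dict(eef_pos=d["p"],tcp_rot=d["q"]))
W=plane(c,[(279,44),(377,44),(286,126),(373,126)],.008)[:,:2]*1000; print(W.round(1))
a=np.radians(16.2);ex=np.array([np.cos(a),np.sin(a)]);ey=np.array([-ex[1],ex[0]])
C=(W[0]+W[1])/2-104*ey; print("tray centre",C.round(1), "edge ang",np.degrees(np.arctan2(*(W[1]-W[0])[::-1])),np.linalg.norm(W[1]-W[0]))
for k in(76,-76): print(k,([541,316]+k*ey).round(1),(C+k*ey).round(1))
print("jaw",np.degrees(2*np.arctan2(d["q"][1],d["q"][0]))-90)
E
```

```text
[[480.6 409.8]
 [543.8 428.4]
 [498.9 358.8]
 [558.7 376.4]]
tray centre [541.2 319.2] edge ang 16.346758634242093 65.87904718415302
76 [519.8 389. ] [520.  392.2]
-76 [562.2 243. ] [562.4 246.3]
jaw 16.379176888405766
```

```bash
python3 -m jog '{"travel":[[2.5,2,-30],[0,0,-30],[0,0,-25],[0,0,-15],[0,0,-8]],"dr":[[0,0,0],[0,0,0],[0,0,0],[0,0,0],[0,0,0]],"jaw":[255,255,255,255,255]}' >/dev/null
python3 -m jog '{"travel":[[0,0,0],[0,0,0]],"dr":[[0,0,0],[0,0,0]],"jaw":[255,255]}'
```

```text
time: 6.35
eef_pos: [0.5427, 0.316, 0.0209]
tcp_rot: [0.6, 0.8, 0.0, 0.0]
contact_force: [0.3, 0.1, 0.6]
opening: 0.46
```

```bash
python3 -m jog '{"travel":[[-1,1,-5],[0,0,-5],[0,0,-2],[0,0,0]],"dr":[[0,0,0],[0,0,0],[0,0,0],[0,0,0]],"jaw":[255,255,255,255]}'
python3 -m jog '{"travel":[[0,0,-1],[0,0,0]],"dr":[[0,0,0],[0,0,0]],"jaw":[255,255]}'
```

```text
time: 6.68
eef_pos: [0.541, 0.3173, 0.0082]
tcp_rot: [0.6, 0.8, -0.0, -0.0]
contact_force: [-0.6, -0.2, -1.9]
opening: 0.458
time: 6.85
eef_pos: [0.5415, 0.3175, 0.0079]
tcp_rot: [0.6, 0.8, 0.0, 0.0]
contact_force: [-0.4, -0.8, 1.4]
opening: 0.462
```

```bash
python3 -m jog '{"travel":[[0,0,-1],[0,0,0],[0,0,0],[0,0,0],[0,0,0]],"dr":[[0,0,0],[0,0,0],[0,0,0],[0,0,0],[0,0,0]],"jaw":[255,110,90,70,50]}'
python3 -m jog '{"travel":[[0,0,10],[0,0,30],[0,0,40],[0,0,40],[0,0,0]],"dr":[[0,0,0],[0,0,0],[0,0,0],[0,0,0],[0,0,0]],"jaw":[50,50,50,50,50]}'
python3 - <<'E'
from h import *
i=read_camera("wrist"); cv2.imwrite("pics/w5.png",i[:,:,::-1])
E
```

```text
time: 7.27
eef_pos: [0.5412, 0.3173, 0.0062]
tcp_rot: [0.6, 0.8, 0.0, 0.0]
contact_force: [-0.0, 0.5, 0.4]
opening: 0.803
time: 7.68
eef_pos: [0.5468, 0.3196, 0.1375]
tcp_rot: [0.6, 0.8, 0.008, 0.005]
contact_force: [2.0, 1.0, 2.0]
opening: 0.809
```

View pics/w5.png

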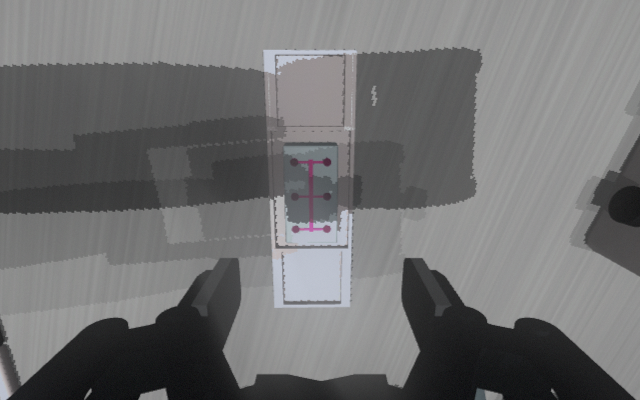

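```bash
python3 -m jog '{"travel":[[1,-36,0],[1,-36,0],[1,-36,0],[1,-36,0],[1,-36,0]],"dr":[[0,0,0],[0,0,0],[0,0,0],[0,0,0],[0,0,0]],"jaw":[50,50,50,50,50]}' >/dev/null
python3 -m jog '{"travel":[[1,-34,0],[0,0,0],[0,0,-20],[0,0,0],[0,0,0]],"dr":[[0,0,0],[0,0,0],[0,0,0],[0,0,0],[0,0,0]],"jaw":[50,50,50,50,50]}'
```

```text
time: 8.57
eef_pos: [0.5457, 0.1036, 0.1047]
tcp_rot: [0.6, 0.8, -0.001, -0.002]
contact_force: [-0.2, 0.4, -0.2]
opening: 0.808
```

```bash
python3 -m jog '{"travel":[[1.5,0,-25],[0,0,-25],[0,0,-20],[0,0,-14],[0,0,0]],"dr":[[0,0,0],[0,0,0],[0,0,0],[0,0,0],[0,0,0]],"jaw":[50,50,50,50,50]}'
python3 -m jog '{"travel":[[0,0,0],[0,0,0],[0,0,0],[0,0,0],[0,0,0]],"dr":[[0,0,0],[0,0,0],[0,0,0],[0,0,0],[0,0,0]],"jaw":[90,120,140,255,255]}'
python3 -m jog '{"travel":[[0,0,0],[0,0,0],[0,0,0]],"dr":[[0,0,0],[0,0,0],[0,0,0]],"jaw":[255,255,255]}'
```

```text
time: 8.98
eef_pos: [0.546, 0.1041, 0.0193]
tcp_rot: [0.6, 0.8, -0.002, -0.003]
contact_force: [-1.2, -1.1, -0.9]
opening: 0.803
time: 9.4
eef_pos: [0.55, 0.1035, 0.024]
tcp_rot: [0.6, 0.8, 0.001, 0.001]
contact_force: [0.1, 0.7, 3.4]
opening: 0.317
time: 9.65
eef_pos: [0.5501, 0.1034, 0.024]
tcp_rot: [0.6, 0.8, 0.001, 0.001]
contact_force: [-1.1, -0.1, 6.1]
opening: 0.313
```

```bash
python3 -m jog '{"travel":[[0,0,10],[0,0,25],[0,0,30],[0,0,15],[-3.5,30,0]],"dr":[[0,0,0],[0,0,0],[0,0,0],[0,0,0],[0,0,0]],"jaw":[255,255,255,255,255]}'
python3 -m jog '{"travel":[[-3.5,36,0],[-3.5,36,0],[-3.5,36,0],[-3.5,36,0],[-3.5,36,0]],"dr":[[0,0,0],[0,0,0],[0,0,0],[0,0,0],[0,0,0]],"jaw":[255,255,255,255,255]}' >/dev/null
python3 -m jog '{"travel":[[-3.5,36,0],[-3.5,28,0],[-2,12,0],[0,0,0],[0,0,0]],"dr":[[0,0,0],[0,0,0],[0,0,0],[0,0,0],[0,0,0]],"jaw":[255,255,255,255,255]}'
python3 - <<'E'
from h import *
s=get_state();i=read_camera("wrist"); cv2.imwrite("pics/w6.png",i[:,:,::-1]);np.savez("w6.npz",p=s["eef_pos"],q=s["tcp_rot"])
E
```

```text
time: 10.07
eef_pos: [0.5492, 0.1305, 0.1077]
tcp_rot: [0.602, 0.799, 0.002, 0.004]
contact_force: [1.8, 0.0, -0.2]
opening: 0.316
time: 10.9
eef_pos: [0.5184, 0.3889, 0.1021]
tcp_rot: [0.6, 0.8, -0.001, 0.0]
contact_force: [0.6, 0.6, -0.6]
opening: 0.316
```

View pics/w6.png

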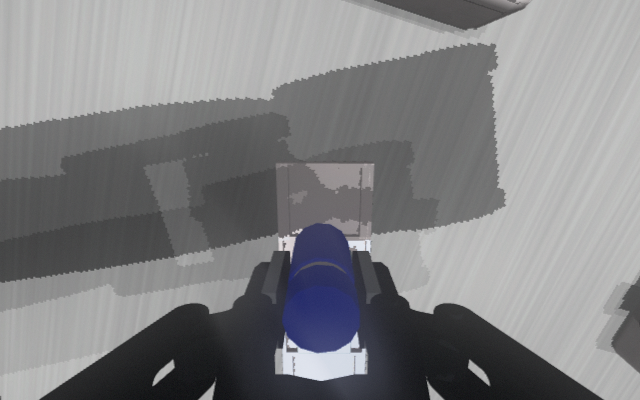

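```bash
python3 - <<'E'
from h import *
d=np.load("w6.npz"); c=cam("wrist",dict(eef_pos=d["p"],tcp_rot=d["q"]))
W=plane(c,[(277,163),(375,163)],.008)[:,:2]*1000; a=np.radians(16.3);ey=np.array([-np.sin(a),np.cos(a)])
m=W.mean(0); print(W.round(1),"bay",(m-28*ey).round(1),"other",(m-180*ey).round(1),"tray",(m-104*ey).round(1),d["p"])
E
python3 -m jog '{"travel":[[0,0,-20],[0,0,-20],[0,0,-15],[0,0,-8],[0,0,0]],"dr":[[0,0,0],[0,0,0],[0,0,0],[0,0,0],[0,0,0]],"jaw":[255,255,255,255,255]}'
```

```text
[[481.  410. ]
 [544.3 428.5]] bay [520.5 392.4] other [563.2 246.5] tray [541.8 319.5] [0.518398   0.38889243 0.10210863]
time: 11.37
eef_pos: [0.5174, 0.3872, 0.0365]
tcp_rot: [0.601, 0.8, -0.002, -0.001]
contact_force: [0.3, -0.2, -0.6]
opening: 0.316
```

```bash
python3 -m jog '{"travel":[[1.5,2.5,0],[0,0,-3],[0,0,0]],"dr":[[0,0,0],[0,0,0],[0,0,0]],"jaw":[255,255,255]}'
python3 -m jog '{"travel":[[0,0,-3],[0,0,-2],[0,0,0]],"dr":[[0,0,0],[0,0,0],[0,0,0]],"jaw":[255,255,255]}'
```

```text
time: 11.62
eef_pos: [0.5211, 0.3922, 0.0373]
tcp_rot: [0.6, 0.8, 0.001, 0.0]
contact_force: [0.2, -0.0, 0.2]
opening: 0.317
time: 11.87
eef_pos: [0.52, 0.3918, 0.0311]
tcp_rot: [0.6, 0.8, -0.0, -0.0]
contact_force: [-0.1, -0.6, -0.5]
opening: 0.315
```

```bash
python3 -m jog '{"travel":[[0,0,-2],[0,0,-1],[0,0,0]],"dr":[[0,0,0],[0,0,0],[0,0,0]],"jaw":[255,255,255]}'
python3 -m jog '{"travel":[[0,0,-1],[0,0,0],[0,0,0]],"dr":[[0,0,0],[0,0,0],[0,0,0]],"jaw":[255,255,255]}'
```

```text
time: 12.12
eef_pos: [0.52, 0.3917, 0.0279]
tcp_rot: [0.6, 0.8, -0.0, -0.0]
contact_force: [-0.2, -0.7, -0.7]
opening: 0.322
time: 12.37
eef_pos: [0.5202, 0.3918, 0.0273]
tcp_rot: [0.6, 0.8, -0.0, -0.0]
contact_force: [1.0, 0.2, -0.3]
opening: 0.317
```

```bash
python3 -m jog '{"travel":[[0,0,-1],[0,0,0],[0,0,0]],"dr":[[0,0,0],[0,0,0],[0,0,0]],"jaw":[255,255,255]}'
python3 -m jog '{"travel":[[0,0,-1],[0,0,0],[0,0,0]],"dr":[[0,0,0],[0,0,0],[0,0,0]],"jaw":[255,255,255]}'
```

```text
time: 12.62
eef_pos: [0.5204, 0.3919, 0.0271]
tcp_rot: [0.6, 0.8, 0.0, 0.0]
contact_force: [-1.4, -1.0, 4.4]
opening: 0.315
time: 12.87
eef_pos: [0.5204, 0.392, 0.0271]
tcp_rot: [0.6, 0.8, -0.0, 0.0]
contact_force: [-3.8, -0.9, 8.7]
opening: 0.32
```

```bash
python3 -m jog '{"travel":[[0,0,1],[0,0,1],[0,0,0],[0,0,0],[0,0,0]],"dr":[[0,0,0],[0,0,0],[0,0,0],[0,0,0],[0,0,0]],"jaw":[255,145,125,90,50]}'
python3 -m jog '{"travel":[[0,0,0],[0,0,10],[0,0,25],[0,0,35],[0,0,30]],"dr":[[0,0,0],[0,0,0],[0,0,0],[0,0,0],[0,0,0]],"jaw":[50,50,50,50,50]}'
python3 -m jog '{"travel":[[3,-39,0],[3,-39,0],[3,-39,0],[3,-39,0],[3,-39,0]],"dr":[[0,0,0],[0,0,0],[0,0,0],[0,0,0],[0,0,0]],"jaw":[50,50,50,50,50]}' >/dev/null
python3 -m jog '{"travel":[[3,-40,0],[3,-40,0],[3,-40,0],[3,-40,0],[3,-40,0]],"dr":[[0,0,-2],[0,0,-2],[0,0,-2],[0,0,-2],[0,0,-2]],"jaw":[50,50,50,50,50]}' >/dev/null
python3 -m jog '{"travel":[[0,0,0],[0,0,-20],[0,0,0],[0,0,0]],"dr":[[0,0,0],[0,0,0],[0,0,0],[0,0,0]],"jaw":[50,50,50,50]}'
```

```text
time: 13.28
eef_pos: [0.5201, 0.3917, 0.0268]
tcp_rot: [0.6, 0.8, -0.0, -0.0]
contact_force: [-0.9, -0.3, -0.5]
opening: 0.77
time: 13.7
eef_pos: [0.5201, 0.3917, 0.1289]
tcp_rot: [0.6, 0.8, -0.0, -0.0]
contact_force: [0.7, -0.1, -0.2]
opening: 0.801
time: 14.87
eef_pos: [0.5492, -0.0028, 0.1066]
tcp_rot: [0.667, 0.745, -0.001, -0.001]
contact_force: [-0.1, 0.8, 0.8]
opening: 0.803
```

```bash
python3 -m jog '{"travel":[[1.5,-2,-25],[0,0,-25],[0,0,-20],[0,0,-12],[0,0,0]],"dr":[[0,0,0],[0,0,0],[0,0,0],[0,0,0],[0,0,0]],"jaw":[50,50,50,50,50]}'
python3 -m jog '{"travel":[[0,0,0],[0,0,0],[0,0,0],[0,0,0],[0,0,0]],"dr":[[0,0,0],[0,0,0],[0,0,0],[0,0,0],[0,0,0]],"jaw":[90,120,140,255,255]}'
python3 -m jog '{"travel":[[0,0,0],[0,0,0],[0,0,0]],"dr":[[0,0,0],[0,0,0],[0,0,0]],"jaw":[255,255,255]}'
python3 -m jog '{"travel":[[0,0,10],[0,0,25],[0,0,30],[0,0,15],[0,0,0]],"dr":[[0,0,0],[0,0,0],[0,0,0],[0,0,0],[0,0,0]],"jaw":[255,255,255,255,255]}'
```

```text
time: 15.28
eef_pos: [0.5498, -0.0041, 0.0231]
tcp_rot: [0.667, 0.745, -0.001, -0.002]
contact_force: [0.6, 0.3, -0.4]
opening: 0.802
time: 15.7
eef_pos: [0.5529, -0.0054, 0.027]
tcp_rot: [0.667, 0.745, 0.001, 0.001]
contact_force: [-1.2, 0.6, 4.3]
opening: 0.312
time: 15.95
eef_pos: [0.5528, -0.0053, 0.027]
tcp_rot: [0.667, 0.745, 0.001, 0.001]
contact_force: [-0.8, 0.9, 6.0]
opening: 0.316
time: 16.37
eef_pos: [0.5547, -0.0058, 0.1103]
tcp_rot: [0.667, 0.745, 0.002, 0.004]
contact_force: [0.4, 0.7, -0.4]
opening: 0.316
```

```bash
python3 -m jog '{"travel":[[1,30,0],[1.5,37,0],[1.5,37,0],[1.5,37,0],[1.5,37,0]],"dr":[[0,0,2],[0,0,2],[0,0,2],[0,0,2],[0,0,2]],"jaw":[255,255,255,255,255]}' >/dev/null
python3 -m jog '{"travel":[[1.5,36,0],[1.5,24,0],[0,12,0],[0,0,0],[0,0,0]],"dr":[[0,0,0],[0,0,0],[0,0,0],[0,0,0],[0,0,0]],"jaw":[255,255,255,255,255]}'
python3 -m jog '{"travel":[[0,0,-20],[0,0,-20],[0,0,-15],[0,0,-8],[0,0,0]],"dr":[[0,0,0],[0,0,0],[0,0,0],[0,0,0],[0,0,0]],"jaw":[255,255,255,255,255]}' >/dev/null
python3 -m jog '{"travel":[[0,0,0],[0,0,0]],"dr":[[0,0,0],[0,0,0]],"jaw":[255,255]}'
```

```text
time: 17.2
eef_pos: [0.561, 0.2443, 0.1042]
tcp_rot: [0.6, 0.8, -0.001, -0.0]
contact_force: [0.1, 0.3, -0.6]
opening: 0.314
time: 17.78
eef_pos: [0.5628, 0.2443, 0.0435]
tcp_rot: [0.6, 0.8, 0.001, 0.001]
contact_force: [-0.3, -0.4, -0.6]
opening: 0.312
```

```bash
python3 -m jog '{"travel":[[0,1,-5],[0,0,-4],[0,0,-2],[0,0,0],[0,0,0]],"dr":[[0,0,0],[0,0,0],[0,0,0],[0,0,0],[0,0,0]],"jaw":[255,255,255,255,255]}'
python3 -m jog '{"travel":[[0,0,-1],[0,0,-1],[0,0,0],[0,0,0]],"dr":[[0,0,0],[0,0,0],[0,0,0],[0,0,0]],"jaw":[255,255,255,255]}'
python3 -m jog '{"travel":[[0,0,-1],[0,0,0],[0,0,0]],"dr":[[0,0,0],[0,0,0],[0,0,0]],"jaw":[255,255,255]}'
```

```text
time: 18.2
eef_pos: [0.5615, 0.2459, 0.0311]
tcp_rot: [0.6, 0.8, -0.0, -0.0]
contact_force: [0.2, -0.1, -0.0]
opening: 0.313
time: 18.53
eef_pos: [0.562, 0.246, 0.03]
tcp_rot: [0.6, 0.8, 0.0, 0.0]
contact_force: [-0.9, -0.3, 3.4]
opening: 0.313
time: 18.78
eef_pos: [0.5621, 0.246, 0.03]
tcp_rot: [0.6, 0.8, -0.0, -0.0]
contact_force: [-3.8, -0.9, 8.7]
opening: 0.316
```

```bash
python3 -m jog '{"travel":[[0,0,1],[0,0,1],[0,0,0],[0,0,0],[0,0,0]],"dr":[[0,0,0],[0,0,0],[0,0,0],[0,0,0],[0,0,0]],"jaw":[255,145,125,90,50]}'
python3 -m jog '{"travel":[[0,0,0],[0,0,10],[0,0,25],[0,0,35],[0,0,30]],"dr":[[0,0,0],[0,0,0],[0,0,0],[0,0,0],[0,0,0]],"jaw":[50,50,50,50,50]}' >/dev/null
python3 -m jog '{"travel":[[13,-34,0],[13,-34,0],[13,-34,0],[13,-34,0],[12,-34,0]],"dr":[[0,0,-2],[0,0,-2],[0,0,-2],[0,0,-2],[0,0,-2]],"jaw":[50,50,50,50,50]}' >/dev/null
python3 -m jog '{"travel":[[12,-34,0],[0,0,0],[0,0,-15],[0,0,0],[0,0,0]],"dr":[[0,0,0],[0,0,0],[0,0,0],[0,0,0],[0,0,0]],"jaw":[50,50,50,50,50]}'
python3 - <<'E'
from h import *
s=get_state();i=read_camera("wrist"); cv2.imwrite("pics/w7.png",i[:,:,::-1]);np.savez("w7.npz",p=s["eef_pos"],q=s["tcp_rot"])
c=cam("wrist",s)
for b in blobs(i,(20,120,50),(35,255,255))[:2]: print(b[1],b[2])
i=read_camera("scene"); cv2.imwrite("pics/s1.png",i[110:190,340:470,::-1].repeat(4,0).repeat(4,1))
E
```

```text
time: 19.2
eef_pos: [0.5615, 0.2457, 0.0299]
tcp_rot: [0.6, 0.8, -0.0, -0.0]
contact_force: [-0.6, -0.1, -0.6]
opening: 0.775
time: 20.45
eef_pos: [0.6368, 0.0421, 0.1147]
tcp_rot: [0.667, 0.745, -0.001, -0.001]
contact_force: [0.9, 0.4, 0.9]
opening: 0.806
[ 300  183   46   67 1971] [324.54033486 219.57838661]
```

View pics/s1.png

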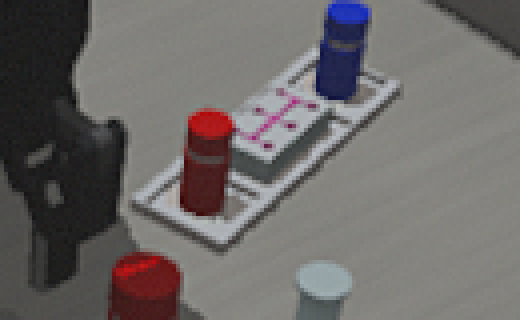

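The white kit looks complete, with everything upright and in its bay. Next is the yellow vial.

```bash
python3 -m jog '{"travel":[[1,-1,-25],[0,0,-25],[0,0,-25],[0,0,-14],[0,0,0]],"dr":[[0,0,0],[0,0,0],[0,0,0],[0,0,0],[0,0,0]],"jaw":[50,50,50,50,50]}'
python3 -m jog '{"travel":[[0,0,0],[0,0,0],[0,0,0],[0,0,0],[0,0,0]],"dr":[[0,0,0],[0,0,0],[0,0,0],[0,0,0],[0,0,0]],"jaw":[90,120,140,255,255]}'
python3 -m jog '{"travel":[[0,0,0],[0,0,0],[0,0,0]],"dr":[[0,0,0],[0,0,0],[0,0,0]],"jaw":[255,255,255]}'
python3 -m jog '{"travel":[[0,0,10],[0,0,25],[0,0,30],[0,0,25],[0,0,10]],"dr":[[0,0,0],[0,0,0],[0,0,0],[0,0,0],[0,0,0]],"jaw":[255,255,255,255,255]}'
```

```text
time: 20.97
eef_pos: [0.6359, 0.0416, 0.0228]
tcp_rot: [0.667, 0.745, -0.002, -0.003]
contact_force: [-0.5, 0.6, -0.3]
opening: 0.805
time: 21.38
eef_pos: [0.6401, 0.0407, 0.0284]
tcp_rot: [0.667, 0.745, 0.001, 0.001]
contact_force: [-0.4, 0.6, 3.4]
opening: 0.316
time: 21.63
eef_pos: [0.6401, 0.0407, 0.0284]
tcp_rot: [0.667, 0.745, 0.001, 0.001]
contact_force: [-1.1, 0.4, 6.5]
opening: 0.315
time: 22.05
eef_pos: [0.6409, 0.0406, 0.1312]
tcp_rot: [0.667, 0.745, 0.002, 0.003]
contact_force: [1.4, 0.3, 0.6]
opening: 0.31
```

```bash
python3 -m jog '{"travel":[[-10,-35,0],[-10,-35,0],[-10,-35,0],[-10,-35,0],[-10,-35,0]],"dr":[[0,0,-3],[0,0,-3],[0,0,-3],[0,0,-3],[0,0,-3]],"jaw":[255,255,255,255,255]}' >/dev/null
python3 -m jog '{"travel":[[-10,-35,0],[-10,-35,0],[-8,-28,0],[0,-10,0],[0,0,0]],"dr":[[0,0,-3],[0,0,-3],[0,0,-3],[0,0,0],[0,0,0]],"jaw":[255,255,255,255,255]}' >/dev/null
python3 -m jog '{"travel":[[0,0,0]],"dr":[[0,0,0]],"jaw":[255]}'
python3 - <<'E'
from h import *
s=get_state();i=read_camera("wrist"); cv2.imwrite("pics/w8.png",i[:,:,::-1]);np.savez("w8.npz",p=s["eef_pos"],q=s["tcp_rot"]); print(np.degrees(2*np.arctan2(s["tcp_rot"][1],s["tcp_rot"][0]))-90)
E
```

```text
time: 22.97
eef_pos: [0.5605, -0.2418, 0.1257]
tcp_rot: [0.808, 0.589, 0.0, -0.001]
contact_force: [0.3, 0.4, 0.2]
opening: 0.317
-17.762273742914417
```

View pics/w8.png

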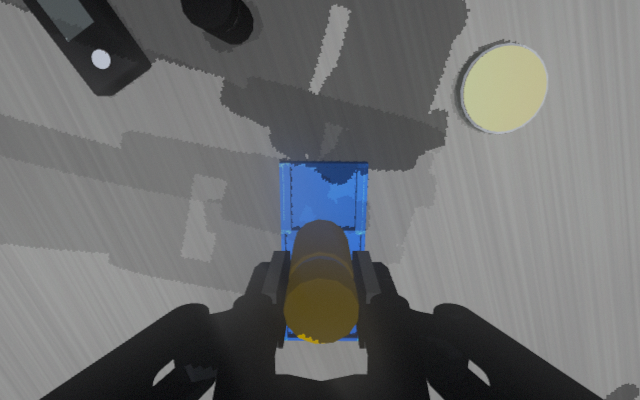

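```bash
python3 - <<'E'
from h import *
d=np.load("w8.npz"); c=cam("wrist",dict(eef_pos=d["p"],tcp_rot=d["q"]))
W=plane(c,[(280.5,163),(367.5,163)],.008)[:,:2]*1000; a=np.radians(-18.2);ey=np.array([-np.sin(a),np.cos(a)])
m=W.mean(0); print(W.round(1),np.linalg.norm(W[1]-W[0]),"bay",(m-28*ey).round(1),"oblong",(m-104*ey).round(1),"div row",plane(c,(324,232),.008).round(4), (m-54.5*ey).round(1))
E
python3 -m jog '{"travel":[[0,0,-25],[0,0,-25],[0,0,-20],[0,0,-14],[0,0,0]],"dr":[[0,0,0],[0,0,0],[0,0,0],[0,0,0],[0,0,0]],"jaw":[255,255,255,255,255]}' >/dev/null
python3 -m jog '{"travel":[[0,0,0]],"dr":[[0,0,0]],"jaw":[255]}'
```

```text
[[ 539.  -207.5]
 [ 600.2 -227.2]] 64.31107791242327 bay [ 560.9 -243.9] oblong [ 537.1 -316.1] div row [[ 0.553  -0.2695  0.008 ]] [ 552.6 -269.1]
time: 23.52
eef_pos: [0.5607, -0.2408, 0.0417]
tcp_rot: [0.807, 0.59, -0.0, -0.001]
contact_force: [-0.4, 0.6, 0.2]
opening: 0.313
```

Bay target (561.5,-243.2); contact expected at TCP z = 31.4.

```bash
python3 -m jog '{"travel":[[0.5,-2,-4],[0,0,-3],[0,0,-2],[0,0,0],[0,0,0]],"dr":[[0,0,0],[0,0,0],[0,0,0],[0,0,0],[0,0,0]],"jaw":[255,255,255,255,255]}'
python3 -m jog '{"travel":[[0,0,-1],[0,0,-1],[0,0,0],[0,0,0]],"dr":[[0,0,0],[0,0,0],[0,0,0],[0,0,0]],"jaw":[255,255,255,255]}'
```

```text
time: 23.93
eef_pos: [0.5614, -0.2444, 0.0337]
tcp_rot: [0.808, 0.59, 0.0, 0.0]
contact_force: [0.7, 0.5, 0.1]
opening: 0.313
time: 24.27
eef_pos: [0.5614, -0.2443, 0.0315]
tcp_rot: [0.808, 0.59, 0.0, 0.0]
contact_force: [0.3, -1.2, 0.0]
opening: 0.311
```

```bash
python3 -m jog '{"travel":[[0,0,-1],[0,0,0],[0,0,0]],"dr":[[0,0,0],[0,0,0],[0,0,0]],"jaw":[255,255,255]}'
python3 -m jog '{"travel":[[0,0,0],[0,0,1],[0,0,0],[0,0,0],[0,0,0]],"dr":[[0,0,0],[0,0,0],[0,0,0],[0,0,0],[0,0,0]],"jaw":[255,145,125,90,50]}'
python3 -m jog '{"travel":[[0,0,0],[0,0,10],[0,0,25],[0,0,35],[0,0,30]],"dr":[[0,0,0],[0,0,0],[0,0,0],[0,0,0],[0,0,0]],"jaw":[50,50,50,50,50]}' >/dev/null
python3 -m jog '{"travel":[[-18,26,0],[-18,26,0],[-18,26,0],[-18,26,0],[-18,26,0]],"dr":[[0,0,6],[0,0,6],[0,0,6],[0,0,6],[0,0,7]],"jaw":[50,50,50,50,20]}' >/dev/null
python3 -m jog '{"travel":[[-18,26,0],[-2,4,-20],[0,0,0],[0,0,0]],"dr":[[0,0,0],[0,0,0],[0,0,0],[0,0,0]],"jaw":[0,0,0,0]}'
```

```text
time: 24.52
eef_pos: [0.5614, -0.2444, 0.0314]
tcp_rot: [0.808, 0.59, -0.0, 0.0]
contact_force: [-1.2, 0.4, 5.0]
opening: 0.313
time: 24.93
eef_pos: [0.5611, -0.2441, 0.031]
tcp_rot: [0.808, 0.59, -0.0, -0.0]
contact_force: [-0.3, -0.3, 0.2]
opening: 0.767
time: 26.1
eef_pos: [0.4508, -0.0839, 0.1113]
tcp_rot: [0.62, 0.784, -0.0, -0.0]
contact_force: [0.1, -0.0, 0.6]
opening: 0.998
```

```bash
python3 -m jog '{"travel":[[0,-1,-30],[0,0,-30],[0,0,-25],[0,0,-12],[0,0,0]],"dr":[[0,0,0],[0,0,0],[0,0,0],[0,0,0],[0,0,0]],"jaw":[0,0,0,0,0]}' >/dev/null
python3 -m jog '{"travel":[[0,0,-3],[0,0,0],[0,0,0]],"dr":[[0,0,0],[0,0,0],[0,0,0]],"jaw":[0,0,0]}'
python3 - <<'E'
from h import *
i=read_camera("wrist"); cv2.imwrite("pics/w9.png",i[:,:,::-1])
E
```

```text
time: 26.77
eef_pos: [0.4527, -0.0861, 0.0128]
tcp_rot: [0.621, 0.784, 0.0, 0.001]
contact_force: [0.4, -0.1, -0.1]
opening: 1.0
```

View pics/w9.png

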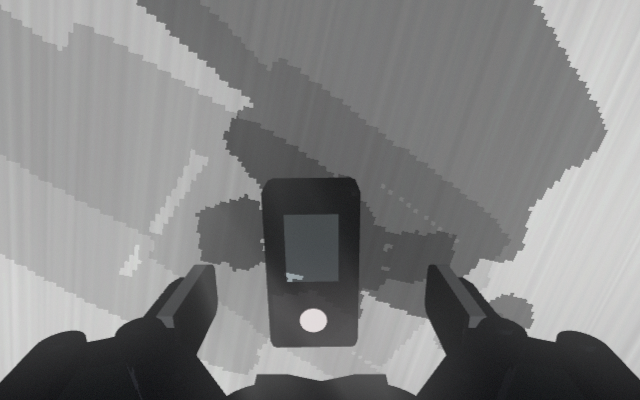

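```bash
python3 -m jog '{"travel":[[0,1,-5],[0,0,-3],[0,0,0]],"dr":[[0,0,0],[0,0,0],[0,0,0]],"jaw":[0,0,0]}'
python3 -m jog '{"travel":[[0,0,0],[0,0,0],[0,0,0],[0,0,0],[0,0,0]],"dr":[[0,0,0],[0,0,0],[0,0,0],[0,0,0],[0,0,0]],"jaw":[40,80,120,255,255]}'
python3 -m jog '{"travel":[[0,0,0],[0,0,0],[0,0,0],[0,0,0]],"dr":[[0,0,0],[0,0,0],[0,0,0],[0,0,0]],"jaw":[255,255,255,255]}'
python3 -m jog '{"travel":[[0,0,10],[0,0,25],[0,0,30],[0,0,35],[0,0,20]],"dr":[[0,0,0],[0,0,0],[0,0,0],[0,0,0],[0,0,0]],"jaw":[255,255,255,255,255]}'
```

```text
time: 27.07
eef_pos: [0.4508, -0.0839, 0.0029]
tcp_rot: [0.621, 0.784, -0.0, -0.0]
contact_force: [-0.0, -0.2, 0.2]
opening: 1.001
time: 27.48
eef_pos: [0.4515, -0.0843, 0.0036]
tcp_rot: [0.621, 0.784, 0.0, 0.0]
contact_force: [0.4, 0.4, -0.4]
opening: 0.461
time: 27.82
eef_pos: [0.4515, -0.0843, 0.0035]
tcp_rot: [0.621, 0.784, 0.0, 0.0]
contact_force: [-0.0, -0.2, 1.3]
opening: 0.462
time: 28.23
eef_pos: [0.4522, -0.0846, 0.127]
tcp_rot: [0.621, 0.784, 0.001, 0.002]
contact_force: [1.4, 0.0, -1.0]
opening: 0.456
```

```bash
python3 -m jog '{"travel":[[11,-29,0],[11,-29,0],[11,-29,0],[11,-29,0],[11,-29,0]],"dr":[[0,0,-4],[0,0,-4],[0,0,-4],[0,0,-4],[0,0,-4]],"jaw":[255,255,255,255,255]}' >/dev/null
python3 -m jog '{"travel":[[11,-29,0],[11,-29,0],[9,-28,0],[0,0,0],[0,0,0]],"dr":[[0,0,-4],[0,0,-4],[0,0,-3.5],[0,0,0],[0,0,0]],"jaw":[255,255,255,255,255]}'
python3 -m jog '{"travel":[[0,0,-25],[0,0,-25],[0,0,-25],[0,0,-15],[0,0,0]],"dr":[[0,0,0],[0,0,0],[0,0,0],[0,0,0],[0,0,0]],"jaw":[255,255,255,255,255]}' >/dev/null
python3 -m jog '{"travel":[[0,0,0],[0,0,0]],"dr":[[0,0,0],[0,0,0]],"jaw":[255,255]}'
python3 - <<'E'
from h import *
i=read_camera("wrist"); cv2.imwrite("pics/w10.png",i[:,:,::-1])
E
```

```text
time: 29.07
eef_pos: [0.537, -0.3162, 0.1232]
tcp_rot: [0.811, 0.585, -0.0, -0.0]
contact_force: [-0.6, 0.1, -1.2]
opening: 0.456
time: 29.65
eef_pos: [0.5378, -0.315, 0.0348]
tcp_rot: [0.81, 0.586, 0.0, 0.001]
contact_force: [-1.2, -0.3, -0.9]
opening: 0.456
```

View pics/w10.png

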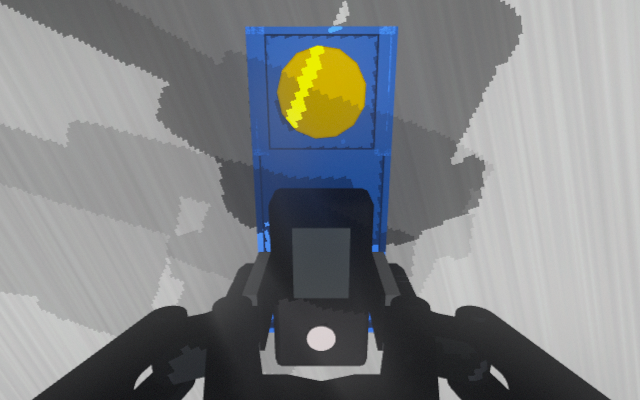

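The reader is centred and aligned over the oblong bay, and the yellow vial stands in its bay. I'll lower the reader to about z = 6.6 mm.

```bash
python3 -m jog '{"travel":[[0,0,-12],[0,0,-8],[0,0,-4],[0,0,0],[0,0,0]],"dr":[[0,0,0],[0,0,0],[0,0,0],[0,0,0],[0,0,0]],"jaw":[255,255,255,255,255]}'
python3 -m jog '{"travel":[[0,0,-2],[0,0,-1],[0,0,0],[0,0,0]],"dr":[[0,0,0],[0,0,0],[0,0,0],[0,0,0]],"jaw":[255,255,255,255]}'
```

```text
time: 30.12
eef_pos: [0.5368, -0.3149, 0.0086]
tcp_rot: [0.81, 0.586, -0.0, -0.001]
contact_force: [0.0, 1.7, -1.0]
opening: 0.456
time: 30.45
eef_pos: [0.5375, -0.3154, 0.0066]
tcp_rot: [0.81, 0.586, 0.0, 0.0]
contact_force: [-0.6, -0.7, 0.6]
opening: 0.457
```

```bash
python3 -m jog '{"travel":[[0,0,-1],[0,0,0]],"dr":[[0,0,0],[0,0,0]],"jaw":[255,255]}'
python3 -m jog '{"travel":[[0,0,0],[0,0,0],[0,0,0],[0,0,0],[0,0,0]],"dr":[[0,0,0],[0,0,0],[0,0,0],[0,0,0],[0,0,0]],"jaw":[255,110,90,70,50]}'
python3 -m jog '{"travel":[[0,0,10],[0,0,30],[0,0,40],[0,0,40],[0,0,40]],"dr":[[0,0,0],[0,0,0],[0,0,0],[0,0,0],[0,0,0]],"jaw":[50,50,50,50,50]}'
python3 -m jog '{"travel":[[-10,-35,0],[-10,-35,0],[-10,-35,0],[-10,-35,0],[0,0,0]],"dr":[[0,0,0],[0,0,0],[0,0,0],[0,0,0],[0,0,0]],"jaw":[50,50,50,50,50]}'
python3 - <<'E'
from h import *
s=read_camera("scene");d=read_camera("side")
cs,cd=cam("scene"),cam("side")
a=s[110:300,120:450,::-1]; b=d[115:390,240:400,::-1]
a=cv2.resize(a,None,fx=1.45,fy=1.45,interpolation=cv2.INTER_CUBIC); b=cv2.resize(b,None,fx=1.95,fy=1.95,interpolation=cv2.INTER_CUBIC)
h=max(len(a),len(b)); p=lambda i:np.pad(i,((0,h-len(i)),(0,0),(0,0)))
cv2.imwrite("pics/final.png",np.hstack([p(a),p(b)]))
for n,lo,hi,roi in [("red",(0,120,50),(6,255,255),(380,120,405,180)),("blue",(118,120,40),(130,255,255),(400,100,450,160)),("yel",(20,120,50),(35,255,255),(180,190,240,270))]:
    B=blobs(s,lo,hi,roi,20); 
    if B: print(n,[ (k[1].tolist(),np.round(plane(cs,k[2],.034)[0]*1000,1)) for k in B[:2]])
E
```

```text
time: 30.62
eef_pos: [0.5375, -0.3155, 0.0066]
tcp_rot: [0.81, 0.586, -0.0, 0.0]
contact_force: [-2.9, 1.3, 5.5]
opening: 0.457
time: 31.03
eef_pos: [0.5371, -0.3151, 0.0051]
tcp_rot: [0.81, 0.586, -0.0, -0.0]
contact_force: [0.4, 0.7, 0.3]
opening: 0.799
time: 31.45
eef_pos: [0.5369, -0.3149, 0.1674]
tcp_rot: [0.81, 0.586, -0.0, -0.0]
contact_force: [0.5, -0.8, -0.6]
opening: 0.804
time: 31.87
eef_pos: [0.495, -0.4612, 0.1666]
tcp_rot: [0.812, 0.584, -0.001, 0.002]
contact_force: [-1.0, -0.1, -0.1]
opening: 0.805
red [([385, 137, 13, 27, 194], array([560.4, 247. ,  34. ])), ([380, 174, 5, 6, 23], array([624.7, 167.6,  34. ]))]
blue [([419, 122, 11, 13, 67], array([537.3, 372.3,  34. ]))]
yel [([185, 222, 20, 31, 382], array([ 559.8, -244.7,   34. ]))]
```

View pics/final.png

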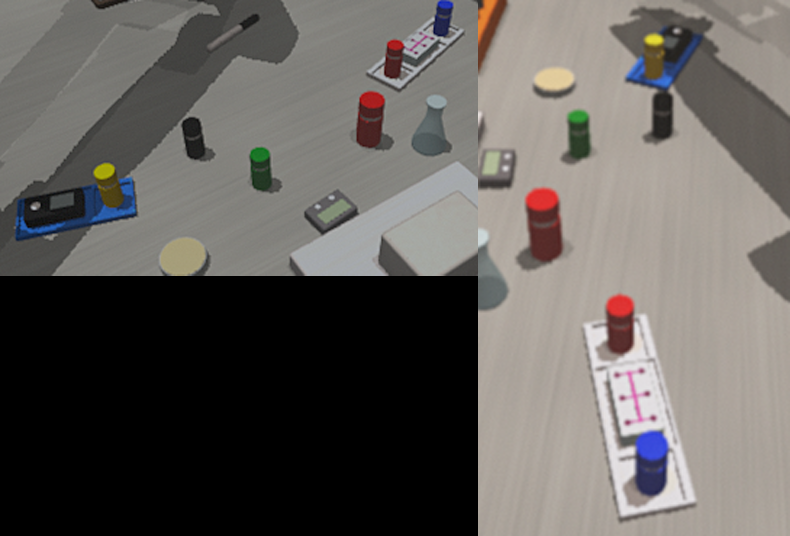

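```bash
python3 - <<'E'
from h import *
s=read_camera("scene");d=read_camera("side");cs,cd=cam("scene"),cam("side")
for n,c,i,roi in (("scene",cs,s,(405,95,450,160)),("side",cd,d,(310,320,350,380))):
    B=blobs(i,(112,100,30),(130,255,255),roi,10); print(n,[(b[1].tolist(),b[2].round(1)) for b in B[:3]],"expect mid",proj(c,(.5203,.3918,.0335)).round(1))
print(sign_off())
E
```

```text
scene [([419, 110, 14, 25, 231], array([424.9, 121.8]))] expect mid [424.8 122.2]
side [([321, 336, 17, 33, 420], array([328.6, 350.9]))] expect mid [328.6 352.3]
the job is handed in; nothing more can be done
None
```

I made up both kits and handed the job in at about 32 s of robot time. The chip, red vial and blue vial are in the white tray, and the reader and yellow vial are in the blue tray. I lowered each item until it met the bay floor, at most about 9 N on the vials and 5.5 N on the reader. The chip gave no clear contact force, so I released it at its expected floor height.

**Last checks:**
- **Positions:** Both views show every item upright or flat in its bay. In the scene camera the red and yellow vials were about 2 mm from their measured bay centres. The blue vial was within 1.5 pixels of the expected spot in both cameras.
- **Things to leave alone:** The green and black vials, the flask and the larger red vial are standing. I checked them by eye and did not measure whether they had moved.
- **Disagreements:** A first, partial colour mask put the blue vial about 25 mm off. A wider mask in both views cleared that up. The cameras differed by about 3 mm on the white tray's position and by up to 5 mm on the blue tray's. I used values in between, well inside the 12.5 mm allowed.

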